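# Shut the cryo box and push its storage tray home

## Task

The cryo box stands with its lid up in the pulled-out tray of the storage unit. Push the lid fully shut with the fingertips first, then push the tray gently but fully home into the unit, easing off as it meets its stop. Do not grip or lift anything, do not tip the box, and leave the other things on the bench where they are.

Things in the scene. Friction and masses are not known exactly. Their poses are not given: they have to be found in the camera images.
- tray_unit: White bench-top storage unit fixed to the worktop, 210 mm deep (x), 220 mm wide (y), 83 mm high, open at its front, which is its -x face; origin at the centre of its underside; its x points from the front to the back, z up. The mouth into which the tray slides is 76 mm high, measured from the worktop.
- tray (a joint): Pull-out aluminium tray, blue front panel 220 mm wide, top 82 mm above the worktop. 0 = fully home, up to 0.18 m as it comes out along the unit's -x. It rubs with about 2 N and stays where left. Inside 180 mm long, 186 mm wide; side walls reach 40 mm above the worktop; its floor, where the box stands, lies 10 mm above the worktop.
- tray_lip (a point): Centre of the front face of the pull lip, an aluminium strip 160 mm long (unit's y), 16 mm high, along the top of the tray's front panel, proud of the panel by 11 mm; this point moves with the tray and lies 71 mm above the worktop. Its axes are the unit's: pushing along +x sends the tray home.
- cryo_box: Blue plastic cryo box with a clear lid hinged on its far side, loose on the tray floor, 95 mm deep (x), 130 mm wide (y), 50 mm high when shut, about 0.6 kg; origin at the centre of its underside, x from its front to its hinge side, z up. It fits in the unit only with the lid shut.
- cryo_box_lid (a joint): The box's lid: 0 = fully shut, 1.57 = upright, up to 1.92 = leaning back. The hinge is stiff (0.04 N m): the lid stays where it is left and must be pushed all the way.
- lid_hinge (a point): Middle of the lid's hinge line (which runs along the box's y), 49 mm behind the box's origin and 38 mm above the box's underside. Axes as the box's.
- lid_front (a point): Middle of the front edge of the lid's outer (top) face; moves with the lid. With the lid shut it lies 91 mm in front of the hinge line and 12 mm above it; the lid is 130 mm wide and 12 mm thick in all, and the outer face is the side that faces away from the robot when the lid is up.
- timer: Bystander: white kitchen-type timer lying flat, 64x66x18 mm; origin under its centre.
- bottle_white: Bystander: white bottle, 52 mm wide, 88 mm high; origin under its centre.
- tape_roll: Bystander: yellow roll of tape lying flat, 60 mm across, 20 mm high; origin under its centre.
- petri_dish: Bystander: clear petri dish, 59 mm across, 14 mm high; origin under its centre.
- marker_red: Bystander: red-capped marker pen lying flat, 121 mm long, 13 mm thick; origin under its centre.
There are look-alikes about, which are no part of the job. There is more than one size of the cryo_box; the job needs the smaller.

How it is judged (in metres and radians):
On the way, in this order (a step that is already met when the one before it is completed fails the run):
1. the lid is pushed fully shut while the tray is still pulled out (value of joint cryo_box_lid below 0.06 rad and value of joint tray above 0.1 m), for 0.2 s.
2. the tray is pushed fully home (value of joint tray below 0.006 m), for 0.2 s.
At the end, for the whole second after the job is handed in: The lid is shut (within 0.06 rad), the tray is home (within 6 mm), and the box stands level and at rest on the tray floor inside the unit (value of joint cryo_box_lid below 0.06 rad and value of joint tray below 0.006 m and linear speed of cryo_box below 0.02 m/s and z of cryo_box in the frame of tray_unit below 0.016 m and x of cryo_box in the frame of tray_unit between -0.07 and 0.05 m and angle between cryo_box's own z axis and vertical below 0.06 rad); the robot touches nothing.
It fails at once if the fingers press on the tray or its unit with more than 40 N (contact force between the fingers and tray_unit above 40 N).
It fails at once if the box is lifted more than 20 mm off the tray floor (height (world z) of cryo_box above 0.03 m).
It fails at once if the box is tipped by more than 0.3 rad (angle between cryo_box's own z axis and vertical above 0.3 rad).
It fails at once if the timer, white bottle, tape roll, petri dish or marker is moved by more than 30 mm (distance of any of timer, bottle_white, tape_roll, petri_dish, marker_red from where it was at the start of the episode above 0.03 m).
It also fails if it takes over 51 s, if anything falls off the work surface, if the arm or the gripper's body presses on something with over 40 N, if the wrist force passes 120 N, or if a joint passes its speed limit or range.

## Robot

A 7-joint arm with a two-finger parallel gripper is mounted at the origin on a cart in front of the work surface, level with it; the furniture and walls round the work are solid. World frame = base frame: x ahead of the robot, y to its left, z up, the work surface at z = 0. Lengths are in m, angles in degrees, forces in N, time in s.
With the tool pointing down it reaches from about 0.4 to 0.875 m from the base axis. Payload 6.5 kg.
Tool frame: the origin (TCP) lies between the finger pads; the fingertips stand 17 mm ahead of it and the grasp point (between the pads) lies 2 mm behind it; z points along the fingers, y is the line along which they close (so a half turn about z gives the same grasp; the last joint's range is limited). The gripper opens to 88 mm and grips with 3 to 60 N. Pads are 18 mm wide; open, the fingers measure 123 mm over their backs; the gripper's body (75 mm by 187 mm) begins 45 mm behind the grasp point.
Start: joints at [69.603, 30.733, -0.252, 88.115, 0.149, 61.152, -4.079], TCP at [0.186, -0.623, 0.256] pointing down, gripper open.
Joint ranges: [-154.64, 154.64], [-21.42, 123.67], [-72.66, 72.17], [13.99, 137.28], [-74.86, 254.86], [10.95, 109.41], [-158.01, 158.01]. Speed limits (degrees/s): [136.94, 136.94, 180, 180, 180, 180, 180].

## Interface

Orientations are given as [roll, pitch, yaw] about the fixed x, y, z axes, in that order (R = Rz(yaw) Ry(pitch) Rx(roll)).
In Python, from bench import robot, capture, calibration, models gives the robot as it stands.
- The arm moves only by the tool step_arm, never from a script. Its argument "motion" is text: rows parted by semicolons, each of 7 numbers parted by spaces: the shift along the tool's x, y, z in m, then the turn, a rotation vector about the tool's x, y, z in units of 6 degrees (1.0 is 6 degrees), then the closure, from -1 (fully open) to 1 (shut). In form: x y z wx wy wz claw; .... A call has 1 to 20 rows; each row is the pose to reach, as a shift and turn from the pose commanded when the call began, along the tool's axes at that moment; what a row does not reach only later rows make up. A row lasts 1/10 s, in which the tool goes at most 50 mm and 8.59 degrees, less where a joint would pass 70% of its speed; a pose out of reach is approached as far as the arm can. A call with a gripper value outside its range is refused whole. The fingers move at their own pace and stop on an object; "squeeze" is the grip in N (left out, the last holds). Time passes only in rows, so rows that repeat a pose let the fingers close. It gives the time, the measured TCP pose, the force, the opening and the grip force at its end, in the units of the state.
- robot.observe(): the state, without advancing time (a new reading comes with each control period).
- capture(name): name is "scene" or "side" or "wrist"; returns (picture, depth): 384x512x3 uint8, red, green, blue; 384x512 float32, m along the optical axis (not along the pixel's ray), 0 where there is no reading.
- calibration(name): a dict with "camera_matrix" (3x3 intrinsics, pixels), "dist" ([k1, k2, p1, p2, k3] as OpenCV has them; the pictures are not rectified), "R" (3x3) and "t" (3): a world point X has camera coordinates R X + t; the wrist camera has in their place "tool_from_camera" (4x4, takes a point from camera to tool coordinates, whose origin is the TCP and whose axes are the flange's). Camera axes: x right, y down, z forward; pixel columns grow to the right and rows downward; lengths in m; the calibration is good to about 2 mm. A picture is of the moment at which its call begins: read the wrist's pose just before it. calibration takes no time and is no camera call.
- robot.close_job(): hands the job in; it is judged then, once.
Trained networks look in the newest picture that a camera, given by its name, has taken for a name from the list of things; names that differ only in an ending like _2 or _b are one class to them, and where a whole thing is asked for, a point or a joint stands for the part that bears it (a point fixed in the world has none). Each returns a list of dicts, best first, with "confidence" (0 to 1); they miss things now and then, are a little off and sometimes report something else, mostly with a low value. They report only what shows in the picture. A call takes as long as a camera call. They do not tell look-alikes from the thing itself.
- models.boxes_of(camera, target): "rect" ([left, top, width, height] in pixels, round what is visible of it).
- models.outline_of(camera, target): "region" (384x512 bool, what is visible of it) and "rect" ([left, top, width, height] in pixels, round what is visible of it).
The state is a dict: "t": time; "q": joint angles; "dq": joint speeds; "joint_torque": joint torques, N m; "eef_pos": TCP position; "ee_rot": TCP orientation; "contact_force": force on the tool from outside, world axes, zero at the start; "moment": the same for the moment, N m; "finger_gap": finger opening in m; "grasp_force": force on a finger pad.
Only numpy, scipy, OpenCV 4.12 (cv2) and the standard library are available. Lean on these libraries where they do the work, as an engineer would, in place of code of your own. Each camera call takes 0.05 s, during which the arm holds its last target. There are 200 camera calls.

## Working session

There is one attempt and no reset: what is moved stays moved. The work goes in short steps, Python scripts to look and compute and a tool call to move; the robot and the scene stay as the last step left them, time stands still between calls to the robot, and variables do not carry over. Pictures are saved under pics/ and viewed, at most 10 in all, crops included, and the job is handed in when it is done.

Besides the shell and the picture viewer there is one more tool, called after "Emit:" as name(argument=value, ...) on one line, values as JSON. step_arm: Moves the arm, as the interface text tells. Its arguments: {"type":"object","properties":{"motion":{"type":"string"},"squeeze":{"type":"number"}},"required":["motion"]}

```bash
mkdir -p pics; ls
cat > h.py <<'E'
import numpy as np,cv2
from bench import robot,capture,calibration,models
def cloud(name):
    im,d=capture(name);c=calibration(name);K=np.array(c["camera_matrix"]);D=np.array(c["dist"])
    h,w=d.shape;u,v=np.meshgrid(np.arange(w),np.arange(h))
    p=cv2.undistortPoints(np.stack([u,v],-1).reshape(-1,1,2).astype(np.float64),K,D).reshape(h,w,2)
    P=np.dstack([p[...,0]*d,p[...,1]*d,d])
    X=(P-np.array(c["t"]).ravel())@np.array(c["R"])
    X[d==0]=np.nan
    return im,X
E
python3 - <<'E'
from h import *
s=robot.observe();print(s["t"],s["eef_pos"],s["ee_rot"],s["contact_force"])
ims=[]
for n in("scene","side"):
    im,X=cloud(n);np.savez(n+".npz",im=im,X=X);ims.append(im)
    for t in["tray_unit","tray_lip","cryo_box","cryo_box_lid","timer","bottle_white","tape_roll","petri_dish","marker_red"]:
        for o in models.outline_of(n,t)[:3]:
            if o["confidence"]<.3: continue
            r=o["region"];q=X[r];print(n,t,round(o["confidence"],2),o["rect"],np.round(np.nanmedian(q,0),3),np.round(np.nanpercentile(q,2,axis=0),3),np.round(np.nanpercentile(q,98,axis=0),3))
for n,i in zip(("scene","side"),ims): cv2.imwrite(f"pics/{n}0.png",cv2.resize(i[...,::-1],(800,600)))
E
```

```text
pics
0.0 [ 0.18554147 -0.62235757  0.25483996] [-1.79902060e+02  8.33795559e-03  1.66067086e+01] [-0.04945449  0.50407444 -0.17370196]
scene tray_unit 0.6 [249.9, 163.3, 88.5, 78.1] [ 0.653 -0.119  0.079] [ 0.446 -0.206  0.006] [0.823 0.023 0.086]
scene tray_lip 0.77 [250.6, 199.9, 70.4, 42.2] [ 0.464 -0.134  0.038] [ 0.444 -0.213  0.002] [ 0.66  -0.01   0.083]
scene cryo_box 0.69 [193.0, 178.9, 55.6, 44.2] [0.491 0.138 0.066] [0.434 0.096 0.005] [0.608 0.215 0.072]
scene cryo_box 0.61 [263.7, 188.9, 41.5, 32.3] [ 0.571 -0.075  0.053] [ 0.526 -0.141  0.012] [ 0.629 -0.011  0.133]
scene cryo_box_lid 0.98 [262.9, 187.8, 42.2, 20.0] [ 0.57  -0.072  0.09 ] [ 0.534 -0.14   0.052] [ 0.596 -0.011  0.134]
scene cryo_box_lid 0.64 [198.7, 178.4, 50.2, 33.1] [0.509 0.152 0.068] [0.434 0.097 0.055] [0.607 0.219 0.072]
scene timer 0.68 [247.0, 201.6, 75.7, 44.0] [ 0.462 -0.132  0.04 ] [ 0.443 -0.21   0.008] [ 0.66  -0.005  0.083]
scene timer 0.61 [369.6, 230.7, 23.3, 16.7] [ 0.601 -0.415  0.014] [ 0.57  -0.451 -0.003] [ 0.667 -0.378  0.02 ]
scene bottle_white 0.59 [376.1, 198.8, 16.7, 25.1] [ 0.6
[... 1042 characters left out ...]
0.057] [ 0.59  -0.006  0.134]
side timer 0.63 [242.0, 159.6, 21.6, 12.7] [ 0.609 -0.395  0.016] [ 0.576 -0.446  0.005] [ 0.643 -0.366  0.021]
side bottle_white 0.53 [219.6, 144.7, 15.5, 24.8] [ 0.711 -0.373  0.052] [ 0.688 -0.427  0.021] [ 0.736 -0.359  0.089]
side tape_roll 0.69 [201.3, 265.5, 26.8, 21.8] [0.691 0.405 0.018] [ 0.663  0.337 -0.   ] [0.718 0.484 0.048]
side petri_dish 0.75 [234.8, 271.2, 27.6, 13.4] [0.611 0.411 0.014] [0.585 0.375 0.001] [0.638 0.433 0.016]
side petri_dish 0.74 [248.8, 172.1, 51.8, 34.9] [ 0.478 -0.063  0.037] [ 0.447 -0.197  0.01 ] [0.61  0.009 0.084]
side marker_red 0.76 [302.8, 292.0, 50.0, 16.3] [0.43  0.487 0.011] [0.374 0.454 0.006] [0.476 0.512 0.015]
```

Run:
```python
from h import *
a=np.load("scene.npz");b=np.load("side.npz")
A=cv2.resize(a["im"][140:270,170:410],(800,433),interpolation=3)
B=cv2.resize(b["im"][135:260,170:330],(600,469),interpolation=3)
cv2.imwrite("pics/c1.png",A[...,::-1]);cv2.imwrite("pics/c2.png",B[...,::-1])
X=np.vstack([a["X"].reshape(-1,3),b["X"].reshape(-1,3)])
X=X[~np.isnan(X).any(1)]
def rect(m,n):
    P=X[m][:,:2]
    r=cv2.minAreaRect((P*1000).astype(np.float32));print(n,m.sum(),np.round(r,0) if 0 else r)
x,y,z=X.T
reg=(y<.05)&(y>-.26)&(x>.4)&(x<.86)
rect(reg&(z>.076)&(z<.092)&(x>.63),"unit top")
rect(reg&(z>.066)&(z<.09)&(x<.49),"panel/lip top")
l=reg&(z>.07)&(x>.50)&(x<.612)&(y>-.17)&(y<.02)
L=X[l]
for y0 in np.arange(-.15,.01,.02):
    for z0 in(.075,.095,.115,.128):
        q=L[(abs(L[:,1]-y0)<.01)&(abs(L[:,2]-z0)<.008)]
        if len(q)>2: print(round(y0,2),z0,len(q),np.round(np.percentile(q[:,0],[10,50,90]),3))
print(np.percentile(L[:,2],[90,99,100]),np.percentile(L[:,1],[0,1,99,100]))
```

```text
unit top 3138 ((729.9601440429688, -70.63246154785156), (216.3121795654297, 232.19064331054688), 5.737358093261719)
panel/lip top 664 ((458.8232116699219, -104.4023666381836), (30.017166137695312, 227.43333435058594), 7.223525524139404)
-0.15 0.095 4 [0.566 0.568 0.576]
-0.15 0.115 5 [0.556 0.564 0.567]
-0.15 0.128 6 [0.548 0.552 0.556]
-0.13 0.075 16 [0.583 0.586 0.59 ]
-0.13 0.095 18 [0.573 0.577 0.581]
-0.13 0.115 14 [0.561 0.565 0.568]
-0.13 0.128 32 [0.544 0.552 0.56 ]
-0.11 0.075 18 [0.583 0.585 0.589]
-0.11 0.095 24 [0.569 0.573 0.577]
-0.11 0.115 17 [0.559 0.563 0.567]
-0.11 0.128 32 [0.543 0.548 0.554]
-0.09 0.075 20 [0.58  0.582 0.585]
-0.09 0.095 23 [0.567 0.57  0.576]
-0.09 0.115 20 [0.557 0.56  0.564]
-0.09 0.128 31 [0.539 0.546 0.554]
-0.07 0.075 22 [0.576 0.579 0.582]
-0.07 0.095 25 [0.564 0.567 0.57 ]
-0.07 0.115 18 [0.555 0.558 0.561]
-0.07 0.128 39 [0.535 0.542 0.548]
-0.05 0.075 20 [0.573 0.575 0.578]
-0.05 0.095 26 [0.561 0.564 0.57 ]
-0.05 0.115 16 [0.552 0.554 0.556]
-0.05 0.128 30 [0.534 0.54  0.547]
-0.03 0.075 21 [0.568 0.572 0.576]
-0.03 0.095 25 [0.557 0.561 0.564]
-0.03 0.115 23 [0.546 0.55  0.553]
-0.03 0.128 35 [0.531 0.537 0.545]
-0.01 0.075 30 [0.558 0.564 0.571]
-0.01 0.095 35 [0.547 0.555 0.562]
-0.01 0.115 30 [0.536 0.543 0.549]
-0.01 0.128 25 [0.531 0.536 0.542]
[0.1317465  0.13477744 0.13559748] [-0.14571573 -0.14171413 -0.00683324 -0.00476521]
```

View pics/scene0.png

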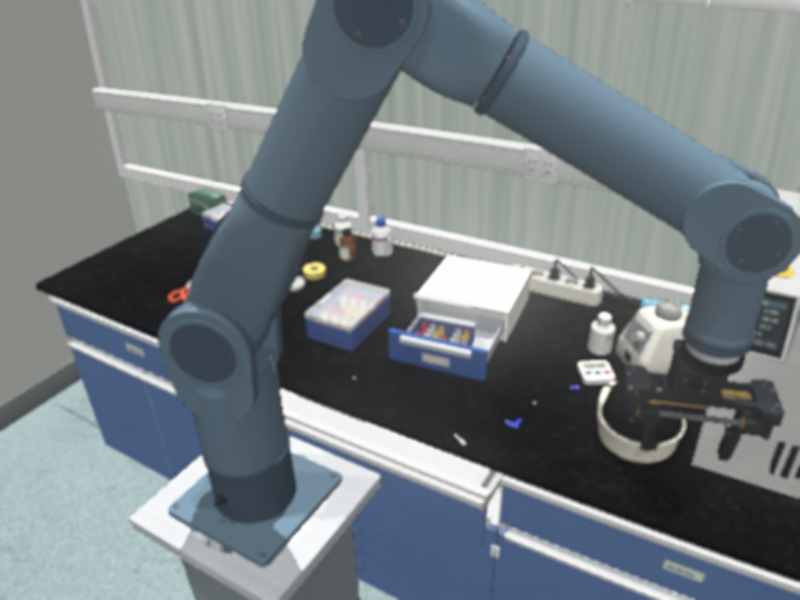

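View pics/c1.png

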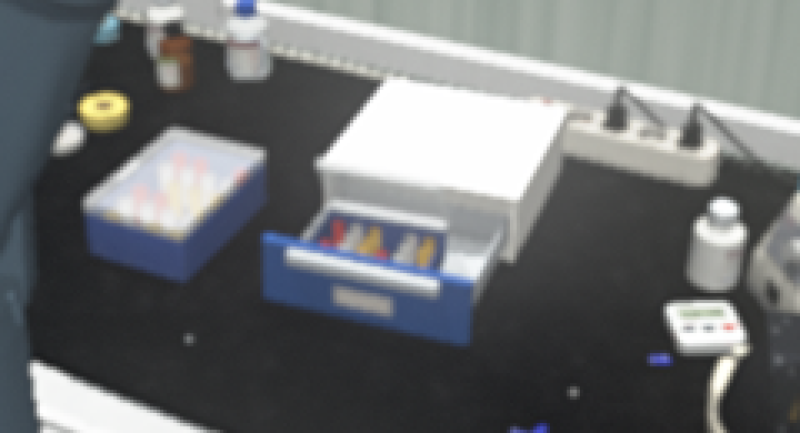

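View pics/c2.png

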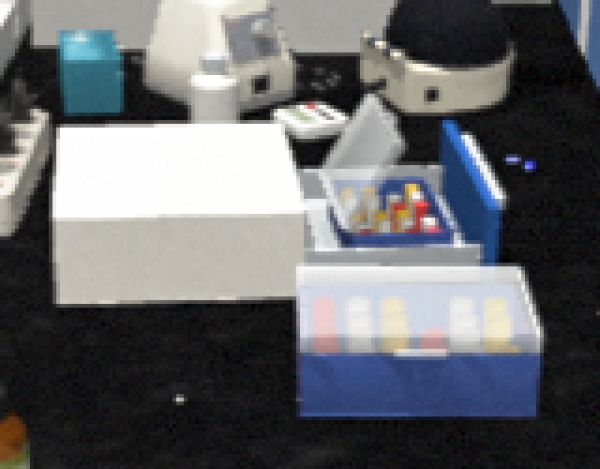

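Candidates for the cryo box are the large shut box at scene0 px (347,312), outside the tray, and the small lid-up box in the tray at px (440,330). The second one is ours: it is smaller, sits in the tray, and its lid leans about 62° from shut. In the close crop it shows at (375,240), in the tray, with its hinge on the unit side. The bystanders are clear of the path.

I'll move above and behind the lid with the fingers closed.

Emit:
step_arm(motion="0.565 -0.4025 0 0 0 1.3 1;0.565 -0.4025 0 0 0 1.3 1;0.565 -0.4025 0 0 0 1.3 1;0.565 -0.4025 0 0 0 1.3 1;0.565 -0.4025 0 0 0 1.3 1;0.565 -0.4025 0 0 0 1.3 1;0.565 -0.4025 0 0 0 1.3 1;0.565 -0.4025 0 0 0 1.3 1;0.565 -0.4025 0 0 0 1.3 1;0.565 -0.4025 0 0 0 1.3 1;0.565 -0.4025 0 0 0 1.3 1;0.565 -0.4025 0 0 0 1.3 1;0.565 -0.4025 0 0 0 1.3 1;0.565 -0.4025 0 0 0 1.3 1;0.565 -0.4025 0 0 0 1.3 1;0.565 -0.4025 0 0 0 1.3 1;0.565 -0.4025 0 0 0 1.3 1;0.565 -0.4025 0 0 0 1.3 1")

```text
t: 2.8
eef_pos: [0.6114, -0.0777, 0.2558]
ee_rot: [179.9, 0.0, 8.6]
contact_force: [0.4, 0.1, -0.6]
finger_gap: 0.0002
grasp_force: 0.0
```

```bash
cat >> h.py <<'E'
from scipy.spatial.transform import Rotation as Ro
def wcloud():
    s=robot.observe();im,d=capture("wrist");c=calibration("wrist");K=np.array(c["camera_matrix"]);D=np.array(c["dist"])
    h,w=d.shape;u,v=np.meshgrid(np.arange(w),np.arange(h))
    p=cv2.undistortPoints(np.stack([u,v],-1).reshape(-1,1,2).astype(np.float64),K,D).reshape(h,w,2)
    T=np.array(c["tool_from_camera"]);P=np.dstack([p[...,0]*d,p[...,1]*d,d])@T[:3,:3].T+T[:3,3]
    X=P@Ro.from_euler("xyz",s["ee_rot"],degrees=True).as_matrix().T+s["eef_pos"];X[d==0]=np.nan
    return im,X
E
python3 - <<'E'
from h import *
im,X=wcloud();cv2.imwrite("pics/w1.png",im[...,::-1])
for t in["cryo_box_lid","tray_lip","tray_unit"]:
    for o in models.outline_of("wrist",t)[:2]:
        q=X[o["region"]];print(t,round(o["confidence"],2),o["rect"],np.round(np.nanpercentile(q,[2,50,98],axis=0),3).tolist())
P=X.reshape(-1,3);P=P[~np.isnan(P).any(1)];x,y,z=P.T
for y0 in(-.12,-.09,-.06,-.03):
    for z0 in(.08,.1,.12,.13):
        q=P[(abs(y-y0)<.01)&(abs(z-z0)<.005)&(x>.5)&(x<.61)]
        if len(q)>2:print(y0,z0,len(q),np.round(np.percentile(q[:,0],[5,50,95]),3))
q=P[(x<.49)&(z>.06)&(z<.09)]
if len(q):
    print("panel",cv2.minAreaRect((q[:,:2]*1000).astype(np.float32)))
E
```

```text
cryo_box_lid 0.84 [0.0, 132.9, 108.8, 139.8] [[0.447, 0.099, 0.057], [0.538, 0.154, 0.069], [0.612, 0.216, 0.071]]
cryo_box_lid 0.61 [182.1, 186.5, 122.3, 53.8] [[0.547, -0.135, 0.057], [0.572, -0.068, 0.088], [0.595, -0.011, 0.12]]
tray_lip 0.6 [186.4, 165.1, 151.1, 72.0] [[0.523, -0.19, 0.009], [0.588, -0.141, 0.011], [0.615, 0.004, 0.041]]
tray_unit 0.64 [153.6, 0.0, 228.9, 240.3] [[0.562, -0.185, 0.01], [0.702, -0.081, 0.083], [0.786, 0.029, 0.085]]
-0.12 0.08 128 [0.581 0.584 0.587]
-0.12 0.1 149 [0.569 0.572 0.575]
-0.12 0.12 76 [0.56  0.562 0.564]
-0.09 0.08 132 [0.576 0.579 0.582]
-0.09 0.1 150 [0.564 0.567 0.571]
-0.06 0.08 128 [0.571 0.574 0.578]
-0.06 0.1 147 [0.559 0.563 0.566]
-0.06 0.12 35 [0.549 0.551 0.553]
-0.03 0.08 126 [0.567 0.57  0.573]
-0.03 0.1 153 [0.555 0.558 0.562]
-0.03 0.12 111 [0.545 0.547 0.55 ]
panel ((463.83721923828125, 159.23692321777344), (54.6256217956543, 123.96776580810547), 1.293579339981079)
```

View pics/w1.png

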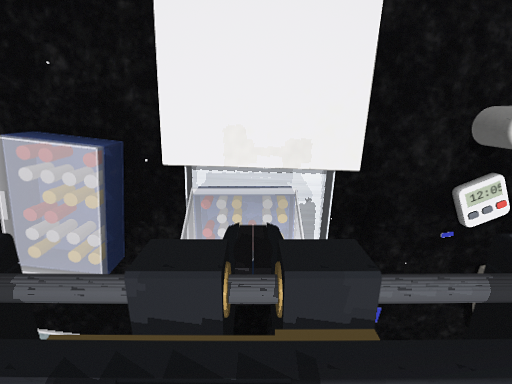

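Emit:
step_arm(motion="0 0 0.045 0 0 0 1;0 0 0.09 0 0 0 1;0 0 0.127 0 0 0 1;0 0 0.127 0 0 0 1;-0.015 0 0.127 0 0 0 1;-0.025 0 0.127 0 0 0 1;-0.032 0 0.127 0 0 0 1;-0.039 0 0.128 0 0 0 1;-0.044 0 0.130 0 0 0 1;-0.049 0 0.132 0 0 0 1;-0.055 0 0.135 0 0 0 1;-0.059 0 0.138 0 0 0 1;-0.063 0 0.142 0 0 0 1;-0.068 0 0.147 0 0 0 1;-0.068 0 0.147 0 0 0 1")

```text
t: 4.5
eef_pos: [0.5436, -0.0862, 0.1077]
ee_rot: [-180.0, 0.1, 8.8]
contact_force: [-0.2, 0.6, -0.3]
finger_gap: 0.0004
grasp_force: 0.0
```

Run:
```python
from h import *
im,X=cloud("side");cv2.imwrite("pics/s2.png",cv2.resize(im[125:235,200:340],(700,550),interpolation=3)[...,::-1])
print(robot.observe()["contact_force"])
```

```text
[-0.17953877 -0.35185629 -1.23087619]
```

View pics/s2.png

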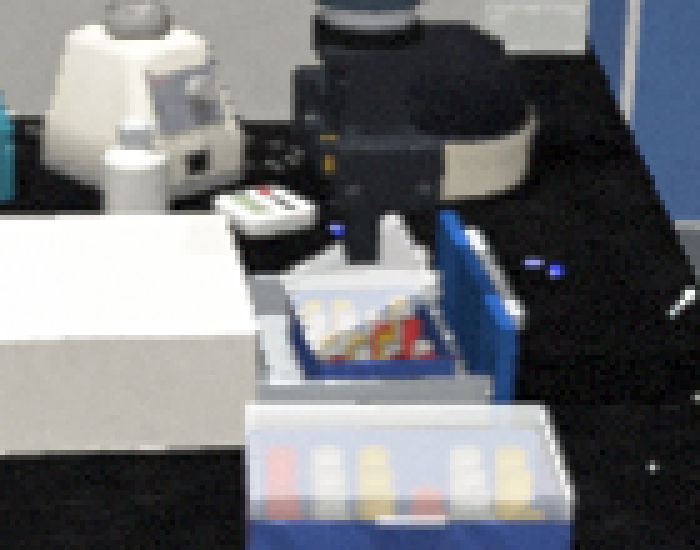

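The picture shows the fingertip on the lid's outer face (px 365,255). The lid is down to about 35°, and the box has stayed in place. I'll continue the arc.

Emit:
step_arm(motion="-0.004 0 0.004 0 0 0 1;-0.007 0 0.009 0 0 0 1;-0.010 0 0.014 0 0 0 1;-0.012 0 0.019 0 0 0 1;-0.014 0 0.024 0 0 0 1;-0.015 0 0.028 0 0 0 1;-0.015 0 0.031 0 0 0 1;-0.015 0 0.031 0 0 0 1")

```text
t: 5.35
eef_pos: [0.5302, -0.0884, 0.0776]
ee_rot: [180.0, 0.0, 8.8]
contact_force: [-0.2, 0.2, -0.2]
finger_gap: 0.0002
grasp_force: 0.0
```

Emit:
step_arm(motion="0 0 0.001 0 0 0 1;0 0 0.002 0 0 0 1;0 0 0.003 0 0 0 1;0 0 0.003 0 0 0 1")

```text
t: 5.75
eef_pos: [0.533, -0.0881, 0.0771]
ee_rot: [179.9, -0.3, 8.8]
contact_force: [-1.4, 2.3, 19.4]
finger_gap: 0.0005
grasp_force: 9.8
```

Pressing down now gives 19 N, so the lid is shut on the box. I'll retreat straight up and check.

Emit:
step_arm(motion="0 0 -0.001 0 0 0 1;0 0 -0.01 0 0 0 1;0 0 -0.05 0 0 0 1;0 0 -0.09 0 0 0 1;-0.05 0 -0.09 0 0 0 1;-0.1 0 -0.09 0 0 0 1;-0.12 0 -0.09 0 0 0 1;-0.12 0 -0.09 0 0 0 1")

```text
t: 6.55
eef_pos: [0.4079, -0.1076, 0.1646]
ee_rot: [180.0, 0.2, 8.7]
contact_force: [0.3, -0.2, 0.0]
finger_gap: 0.0004
grasp_force: 0.0
```

Run:
```python
from h import *
im,X=cloud("side");im2,X2=cloud("scene");im3,X3=wcloud()
cv2.imwrite("pics/s3.png",np.hstack([cv2.resize(im[125:235,200:340],(400,314),interpolation=3),cv2.resize(im3,(400,314))])[...,::-1])
for n,A in(("side",X),("wrist",X3),("scene",X2)):
    P=A.reshape(-1,3);P=P[~np.isnan(P).any(1)];x,y,z=P.T
    m=(x>.49)&(x<.595)&(y>-.135)&(y<-.02)&(z>.035)&(z<.1)
    q=P[m]
    if len(q)>20:
        C=np.c_[q[:,:2]-q[:,:2].mean(0),np.ones(len(q))];k=np.linalg.lstsq(C,q[:,2],rcond=None)[0]
        print(n,len(q),k,np.percentile(q[:,2],[2,50,98]))
    m=(x>.42)&(x<.5)&(y>-.22)&(y<.02)&(z>.07)&(z<.09);q=P[m]
    if len(q)>20:
        for y0 in np.arange(-.2,.01,.04):
            w=q[abs(q[:,1]-y0)<.02];
            if len(w)>4:print(" lip",round(y0,2),len(w),np.round(np.percentile(w[:,0],[2,10,50,90,98]),3))
print(robot.observe()["eef_pos"],robot.observe()["contact_force"])
```

```text
side 400 [-0.04077509 -0.0338901   0.05959975] [0.03937828 0.06115219 0.06406895]
 lip -0.2 13 [0.467 0.473 0.479 0.483 0.483]
 lip -0.16 27 [0.457 0.46  0.475 0.48  0.481]
 lip -0.12 34 [0.454 0.455 0.467 0.475 0.476]
 lip -0.08 33 [0.449 0.452 0.465 0.471 0.472]
 lip -0.04 43 [0.444 0.445 0.458 0.465 0.466]
 lip 0.0 30 [0.45  0.45  0.456 0.461 0.462]
wrist 14147 [0.01345438 0.00542739 0.06041189] [0.05869902 0.06055466 0.0620119 ]
 lip -0.2 752 [0.462 0.471 0.477 0.482 0.484]
 lip -0.16 1560 [0.456 0.459 0.468 0.477 0.48 ]
 lip -0.12 1584 [0.451 0.454 0.463 0.472 0.475]
 lip -0.08 1596 [0.446 0.449 0.459 0.468 0.47 ]
 lip -0.04 1459 [0.443 0.445 0.455 0.463 0.466]
 lip 0.0 516 [0.449 0.451 0.456 0.46  0.461]
scene 371 [-0.00377171  0.00330738  0.06044251] [0.05702567 0.06031083 0.06383336]
 lip -0.2 63 [0.463 0.467 0.474 0.479 0.482]
 lip -0.16 83 [0.454 0.457 0.464 0.475 0.479]
 lip -0.12 81 [0.449 0.451 0.46  0.47  0.476]
 lip -0.08 79 [0.445 0.448 0.456 0.466 0.471]
 lip -0.04 70 [0.441 0.443 0.453 0.46  0.464]
 lip 0.0 29 [0.448 0.449 0.452 0.459 0.462]
[ 0.41287447 -0.106665    0.1650835 ] [ 0.20085832 -0.06300847 -0.53806022]
```

View pics/s3.png

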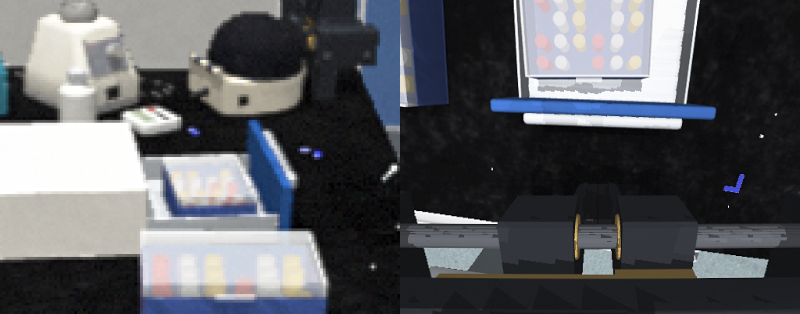

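The lid is shut: its top is flat at z=0.060 with about 0.01 rad of tilt. The tray is still out, and the lip runs at 6.5° with its front at x≈0.449, y≈-0.10. I'll descend in front of the lip.

Emit:
step_arm(motion="0 0 0.03 0 0 0.35 1;0 0 0.06 0 0 0.35 1;0 0 0.08 0 0 0.35 1;0 0 0.09 0 0 0.35 1;0 0 0.09 0 0 0.35 1")

```text
t: 7.2
eef_pos: [0.4118, -0.1063, 0.0737]
ee_rot: [-180.0, 0.1, 6.8]
contact_force: [0.0, 0.9, -0.5]
finger_gap: 0.0004
grasp_force: 0.0
```

Emit:
step_arm(motion="0.01 0 0 0 0 0 1;0.018 0 0 0 0 0 1;0.022 0 0 0 0 0 1;0.025 0 0 0 0 0 1;0.028 0 0 0 0 0 1;0.031 0 0 0 0 0 1;0.034 0 0 0 0 0 1;0.038 0 0 0 0 0 1;0.043 0 0 0 0 0 1;0.048 0 0 0 0 0 1;0.053 0 0 0 0 0 1;0.058 0 0 0 0 0 1;0.063 0 0 0 0 0 1;0.068 0 0 0 0 0 1;0.073 0 0 0 0 0 1;0.078 0 0 0 0 0 1;0.083 0 0 0 0 0 1;0.088 0 0 0 0 0 1;0.093 0 0 0 0 0 1;0.098 0 0 0 0 0 1")

```text
t: 9.2
eef_pos: [0.5092, -0.0952, 0.0746]
ee_rot: [-180.0, 0.0, 6.7]
contact_force: [-2.0, -0.4, -2.3]
finger_gap: 0.0006
grasp_force: 1.1
```

Emit:
step_arm(motion="0.005 0 0 0 0 0 1;0.01 0 0 0 0 0 1;0.015 0 0 0 0 0 1;0.02 0 0 0 0 0 1;0.025 0 0 0 0 0 1;0.03 0 0 0 0 0 1;0.034 0 0 0 0 0 1;0.038 0 0 0 0 0 1;0.042 0 0 0 0 0 1;0.046 0 0 0 0 0 1;0.048 0 0 0 0 0 1;0.05 0 0 0 0 0 1")

```text
t: 10.4
eef_pos: [0.5588, -0.0894, 0.0748]
ee_rot: [-180.0, -0.0, 6.7]
contact_force: [-2.6, 0.9, 0.5]
finger_gap: 0.0002
grasp_force: 1.1
```

Run:
```python
from h import *
im,X=cloud("scene");im2,X2=cloud("side")
s=np.array([.5,-.1,0]);u=np.array([np.cos(.115),np.sin(.115),0])
for A in(X,X2):
    P=A.reshape(-1,3);P=P[~np.isnan(P).any(1)]
    a=(P-[.73,-.071,0])@u;b=(P-[.73,-.071,0])@np.array([-u[1],u[0],0])
    for lo,hi in((-.1,-.06),(.06,.1)):
        m=(b>lo)&(b<hi)&(P[:,2]>.074)&(P[:,2]<.092)&(a>-.25)&(a<.15)
        print(lo,np.histogram(a[m],np.arange(-.25,-.05,.01))[0])
cv2.imwrite("pics/s4.png",cv2.resize(im2[125:235,180:320],(700,550),interpolation=3)[...,::-1])
```

```text
-0.1 [ 0  0  0  0  0  0  0  0  4 16 28  0  0  1 21 12 11 13 13]
0.06 [ 0  0  0  0  0  0  0  0  2 20 20  2  0  0  4 13  9  2  0]
-0.1 [ 0  0  0  0  0  0  0  0  0  3 11  2  0  0  9 12  9  9 11]
0.06 [ 0  0  0  0  0  0  0  0  2 10 13  5  0  0 12 15 17 16 14]
```

View pics/s4.png

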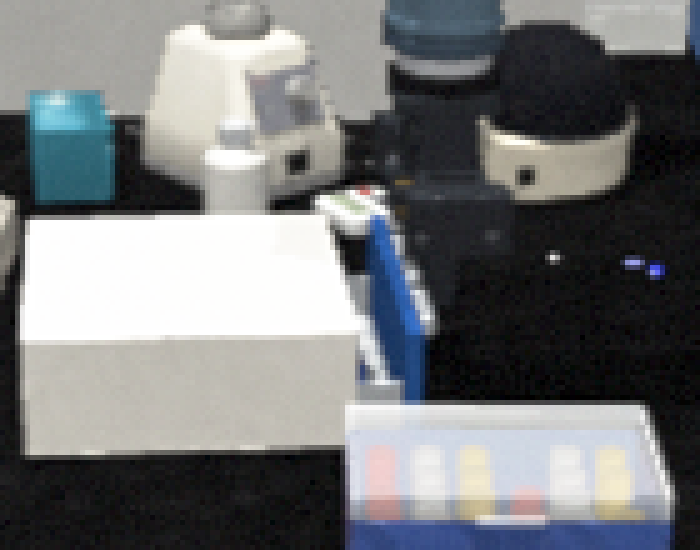

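The tray is going in cleanly, with the panel about 30 mm from the unit front (px 370–400). I'll ease on slowly.

Emit:
step_arm(motion="0.003 0 0 0 0 0 1;0.006 0 0 0 0 0 1;0.009 0 0 0 0 0 1;0.012 0 0 0 0 0 1;0.014 0 0 0 0 0 1;0.016 0 0 0 0 0 1;0.018 0 0 0 0 0 1;0.019 0 0 0 0 0 1;0.02 0 0 0 0 0 1;0.021 0 0 0 0 0 1;0.022 0 0 0 0 0 1;0.023 0 0 0 0 0 1;0.024 0 0 0 0 0 1")

```text
t: 11.8
eef_pos: [0.5824, -0.0868, 0.0747]
ee_rot: [180.0, 0.0, 6.7]
contact_force: [-1.7, 0.2, 1.4]
finger_gap: 0.0006
grasp_force: 1.0
```

Emit:
step_arm(motion="0.001 0 0 0 0 0 1;0.002 0 0 0 0 0 1;0.003 0 0 0 0 0 1;0.004 0 0 0 0 0 1;0.005 0 0 0 0 0 1;0.006 0 0 0 0 0 1")

```text
t: 12.4
eef_pos: [0.5884, -0.0861, 0.0747]
ee_rot: [180.0, 0.0, 6.7]
contact_force: [-1.7, -1.2, 1.5]
finger_gap: 0.0003
grasp_force: 1.0
```

Emit:
step_arm(motion="0.001 0 0 0 0 0 1;0.002 0 0 0 0 0 1;0.003 0 0 0 0 0 1")

```text
t: 12.7
eef_pos: [0.5896, -0.0859, 0.0744]
ee_rot: [-180.0, 0.2, 6.7]
contact_force: [-8.3, -1.5, 7.6]
finger_gap: 0.0004
grasp_force: 4.4
```

The force is rising, so the tray has met its stop. I'll hold briefly, back off, and check that it is really home.

Emit:
step_arm(motion="0.001 0 0 0 0 0 1;0.001 0 0 0 0 0 1;0.001 0 0 0 0 0 1;0.001 0 0 0 0 0 1")

```text
t: 13.1
eef_pos: [0.5896, -0.0859, 0.0742]
ee_rot: [-180.0, 0.3, 6.7]
contact_force: [-9.5, -1.3, 7.4]
finger_gap: 0.0005
grasp_force: 4.7
```

Emit:
step_arm(motion="-0.003 0 0 0 0 0 1;-0.008 0 0 0 0 0 1;-0.03 0 0 0 0 0 1;-0.06 0 0 0 0 0 1;-0.09 0 -0.02 0 0 0 1;-0.12 0 -0.06 0 0 0 1;-0.12 0 -0.1 0 0 0 1;-0.12 0 -0.1 0 0 0 1")

```text
t: 13.9
eef_pos: [0.4761, -0.1001, 0.1794]
ee_rot: [179.8, -0.6, 6.7]
contact_force: [1.3, -0.1, -0.4]
finger_gap: 0.0007
grasp_force: 0.0
```

Run:
```python
from h import *
im,X=cloud("scene");im2,X2=cloud("side");im3,X3=wcloud()
u=np.array([np.cos(.115),np.sin(.115),0])
for A in(X,X2,X3):
    P=A.reshape(-1,3);P=P[~np.isnan(P).any(1)]
    a=(P-[.73,-.071,0])@u;b=(P-[.73,-.071,0])@np.array([-u[1],u[0],0])
    m=(abs(b)<.1)&(P[:,2]>.07)&(P[:,2]<.092)
    print(np.histogram(a[m],np.arange(-.15,-.07,.004))[0],a[m].min())
cv2.imwrite("pics/s5.png",np.hstack([cv2.resize(im2[125:235,180:320],(400,314),interpolation=3),cv2.resize(im3,(400,314))])[...,::-1])
```

```text
[ 0  0  0  5 27 52 42 42 55 32 24 28 33 29 25 19 27 22 25] -0.7672586086169187
[ 0  0  0  0  2 23 25 16 29 27 21 24 26 25 24 28 27 25 28] -0.1318706325105923
[   0    0    0    0 1298 1364 1267 2379 1804 1142    0    0    0    0
    0    0    0    0    0] -0.13287180748569621
```

View pics/s5.png

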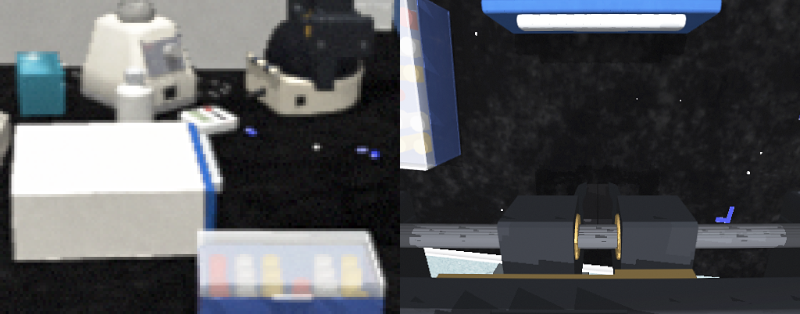

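The blue panel sits flush against the unit front (left half, px 205,170). The lip protrudes 25 mm, which is the lip plus panel thickness, so no gap remains. The arm is clear of everything, so I'll hand in.

```bash
python3 -c "
from bench import robot
print(robot.close_job())"
```

```text
the job is handed in; nothing more can be done
None
```

The lid is shut and the tray is pushed home against its stop at about 10 N; the job was handed in at about 14 s with the arm clear, and no verdict was returned.

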